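Clamp the sample canister shut

TASK

The squat, wide metal sample canister has been left with its lid ajar. Press its lid down shut, then swing its wire bail from behind up and over the lid until it snaps past centre and clamps down on the front of the lid. Leave the taller, narrower canister's bail as it is.

Things in the scene. Friction and masses are not known exactly. Their poses are not given: they have to be found in the camera images.
- squat_bar (a point): Centre of the black grip sleeve (13 mm thick, 70 mm long) on the squat canister's wire bail. x axis: from the pivot out to the sleeve (85 mm); y axis: level, along the sleeve. Thrown back it lies beyond the canister as seen from the robot (canister turned up to 25 degrees), 129 mm above the bench, 27 mm clear of its hinge; clamped, on the lid 79 mm in front of the pivot, 131 mm high.
- squat_bail (a joint): Bail angle (rad) about its level pivot axis, 100 mm above the bench, 30 mm behind the canister's centre line. 0: thrown back on its stop, arms 0.35 above level. Grows as it swings up and forward; 1.22: upright, dead centre; 2.41: clamped on the lid. A toggle spring (up to 3 N at the sleeve) drives it away from dead centre, either way. U of 5 mm wire, 140 mm wide.
- squat_lid (a joint): Lid angle (rad) of the squat canister, whose 124 mm wide body is fixed to the bench. 0: shut, flat top 125 mm above the bench; 0.3 to 0.55 at the start, front edge raised. Disc 122 mm wide, 14 mm thick, small front lip; hinge axis level, 110 mm high, 40 mm behind the bail's pivot axis and parallel to it. Stiff: stays where left; 2 to 3 N down near the front edge moves it.
- tall_bail (a joint): Bail angle (rad) of the other canister, taller and narrower: 84 mm wide, lid shut, lid top 180 mm above the bench, fixed to the bench beside the squat one. 0: thrown back, as it starts and shall stay. Its bail is 100 mm wide, 72 mm long, with the same kind of sleeve.

How it is judged:
By the outcome, as a careful person would: the job done as asked, in the order asked, and still so for the second after the job is handed in, with the robot touching nothing.
It also fails if it takes over 46 s, if anything falls off the work surface, if the arm or the gripper's body presses on something with over 40 N, if the wrist force passes 120 N, or if a joint passes its speed limit or range.

ROBOT

A 6-joint arm with a two-finger parallel gripper is mounted at the origin on the work surface. World frame = base frame: x ahead of the robot, y to its left, z up, the work surface at z = 0. Lengths are in mm, angles in rad, forces in N, time in s.
With the tool pointing down it reaches from about 350 to 875 mm from the base axis. Payload 15.5 kg.
Tool frame: the origin (TCP) lies on the centre line of the jaws, within the pads' length; the fingertips stand 22 mm ahead of it and the grasp point (between the pads) lies 3 mm ahead of it (robot.tip_extent is the distance from the TCP to the fingertips, in mm); y points along the fingers, z is the direction in which the jaws open and shut, and the axes are right-handed (so a half turn about y gives the same grasp; the last joint's range is limited). The gripper opens to 85 mm and grips with 20 to 120 N. Pads are 22 mm wide; open, the fingers measure 114 mm over their backs; the gripper's body (76 mm by 85 mm) begins 54 mm behind the grasp point. The pads swing forward as they close: fully open they stand 13 mm farther back than shut.
Start: joints at [-0.096, 0.494, 1.345, -0, 1.302, -0.096], TCP at [625.001, 0.003, 214.877] pointing down, gripper open.
Joint ranges: [-2.91, 2.91], [-0.82, 2.16], [0.22, 2.67], [-1.22, 4.37], [0.12, 2.79], [-3.08, 3.08]. Speed limits (rad/s): [1.89, 1.89, 2.57, 3.01, 3.01, 3.01].

INTERFACE

Orientations are given as a unit quaternion [x, y, z, w].
In Python, from cell import robot gives the robot as it stands. Calls block until the motion is done:
- robot.move_ptp(position, orientation): joint-space move of the TCP to a pose.
- robot.movel(position, rotation=None, max_speed=150): straight line of the TCP; rotation=None keeps the orientation; max_speed is the mean speed in mm/s.
- robot.move_joints(angles): joint-space move.
- robot.set_gripper(opening, force=None): finger opening in mm; force is the grip in N (None keeps the last); returns when the fingers have stopped.
- robot.dwell(seconds).
- robot.inverse_kinematics(position, orientation): joint angles nearest the present ones, or None.
- robot.sense(): the state.
- robot.capture(name): name is "scene" or "side" or "wrist"; returns a dict with "image" (480x640x3 uint8, red, green, blue), "intrinsics" (3x3 intrinsics, pixels), "rvec" (rotation vector, rad) and "tvec" (3), from world to camera coordinates, as OpenCV has them. Camera axes: x right, y down, z forward; pixel columns grow to the right and rows downward; lengths in mm; the calibration is good to about 2 mm. A picture is of the moment at which its call begins. There is no depth.
A pose or a line that the arm cannot do raises robot.Unreachable and nothing moves.
- robot.finish_job(): hands the job in, once; it reports no verdict.
The state is a dict: "time": time; "joints": joint angles; "qd": joint speeds; "joint_efforts": joint torques, N m; "ee_pos": TCP position; "eef_rot": TCP orientation; "force": force on the tool from outside, world axes, zero at the start; "moment": the same for the moment, N m; "opening": finger opening in mm.
Only numpy, scipy, OpenCV 4.12 (cv2) and the standard library are available. Lean on these libraries where they do the work, as an engineer would, in place of code of your own. Each camera call takes 0.05 s, during which the arm holds its last target. There are 200 camera calls.

## Working session

There is one attempt and no reset: what is moved stays moved. The work goes in short steps, each a Python script; the robot and the scene stay as the last script left them, time stands still between calls to the robot, and variables do not carry over. Pictures are saved under pics/ and viewed, about 8 in all and at most 12, crops included, and the job is handed in when it is done.

```bash
mkdir -p pics; ls; python3 - <<'E'
from cell import robot
import cv2,numpy as np
s=robot.sense();print(s['time'],s['eef_rot'],s['force'])
for n in ("scene","side"):
    c=robot.capture(n);cv2.imwrite(f"pics/{n}0.png",c["image"][:,:,::-1]);np.savez(f"pics/{n}0.npz",**c)
    R=cv2.Rodrigues(np.array(c['rvec'],float))[0];print(n,-R.T@np.array(c['tvec']).ravel(),R[2])
E
```

```text
pics
0.0 [-0.50027798  0.50035296 -0.49965892  0.49970974] [0.12811144 0.21275457 0.01089879]
scene [ 954.1936674  -394.00810376  533.72332176] [-0.54188398  0.60969818 -0.57847203]
side [ 436.24193841 -546.12642984  538.70845495] [ 0.26004302  0.80590041 -0.53188547]
```

View pics/scene0.png

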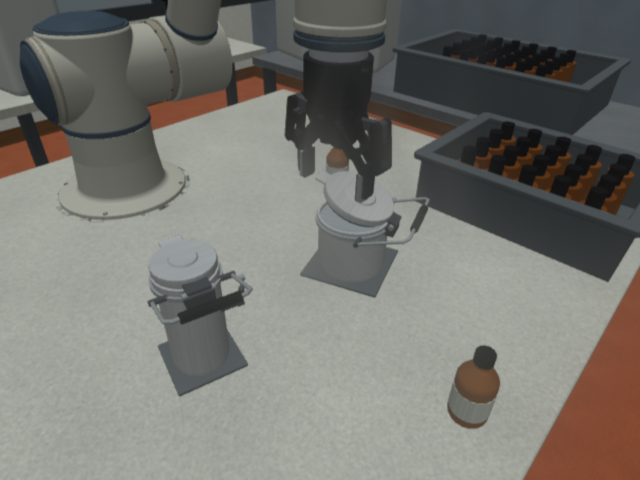

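View pics/side0.png

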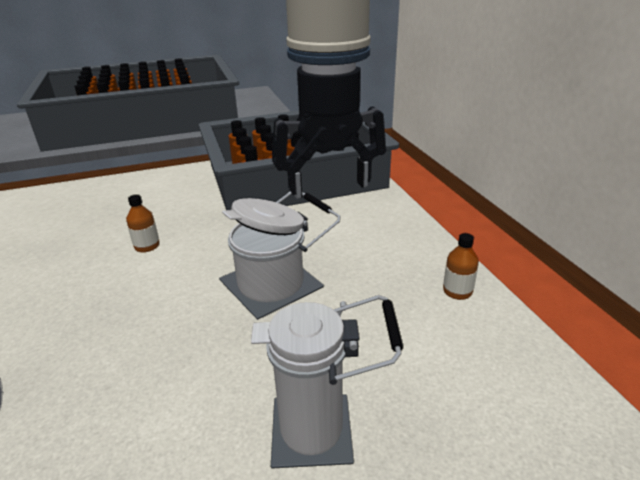

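Scene shows the squat canister at about (355,240) with its lid ajar and its sleeve at (421,215). The side view has its sleeve at (316,203) and the tall canister in front, at (308,390). Next I'll cast rays from the sleeve and the base plate.

```bash
cat > h.py <<'E'
import cv2,numpy as np
from scipy.spatial.transform import Rotation as Ro
def ray(c,uv):
    R=cv2.Rodrigues(np.array(c['rvec'],float))[0];t=np.array(c['tvec'],float).ravel()
    K=np.array(c['intrinsics'],float)
    return -R.T@t, R.T@np.linalg.inv(K)@np.array([uv[0],uv[1],1.])
def onz(c,uv,z):
    o,d=ray(c,uv);return o+d*(z-o[2])/d[2]
def tri(c1,u1,c2,u2):
    o1,d1=ray(c1,u1);o2,d2=ray(c2,u2)
    s=np.linalg.lstsq(np.c_[d1,-d2],o2-o1,rcond=None)[0]
    a=o1+s[0]*d1;b=o2+s[1]*d2;return (a+b)/2,np.linalg.norm(a-b)
def px(c,P):
    return cv2.projectPoints(np.array(P,float).reshape(-1,1,3),np.array(c['rvec'],float),np.array(c['tvec'],float),np.array(c['intrinsics'],float),None)[0].reshape(-1,2)
def blob(c,x0,y0,x1,y1,thr=60,near=None):
    m=(c['image'][y0:y1,x0:x1].max(2)<thr).astype(np.uint8)
    n,l,st,ce=cv2.connectedComponentsWithStats(m)
    out=[]
    for i in range(1,n):
        if st[i,4]<25: continue
        p=np.argwhere(l==i)[:,::-1].astype(np.float32)
        r=cv2.minAreaRect(p);b=cv2.boxPoints(r)
        e=sorted([(np.linalg.norm(b[k]-b[(k+1)%4]),k) for k in (0,1)])[0][1]
        E=[(b[e]+b[e+1])/2,(b[(e+2)%4]+b[(e+3)%4])/2]
        out.append((st[i,4],ce[i]+[x0,y0],[q+np.array([x0,y0]) for q in E]))
    return out
E
python3 - <<'E'
from h import *
S=dict(np.load('pics/scene0.npz'));D=dict(np.load('pics/side0.npz'))
for n,c,w in(('scene',S,(408,190,440,240)),('side',D,(298,188,338,216))):
    for a,ce,E in blob(c,*w): print(n,a,ce,*E,[onz(c,e,129).round(0) for e in E],onz(c,ce,129).round(1))
print('plate scene',[onz(S,p,1).round() for p in((303,278),(378,297),(397,243))])
print('plate side',[onz(D,p,1).round() for p in((221,281),(262,312),(323,283))])
print('tall sleeve',tri(S,(211,307),D,(392,326)), 'tall plate',[onz(D,p,1).round() for p in((272,463),(353,461),(349,398))],[onz(S,p,1).round() for p in((183,384),(245,362))])
print('lid front', tri(S,(342,174),D,(232,215)))
E
```

```text
side 531 [317.70056497 195.89077213] [337. 200.] [298. 200.] [array([694., 168., 129.]), array([628., 193., 129.])] [666.6 195.4 129. ]
plate scene [array([522.,  51.,   1.]), array([647., 102.,   1.]), array([583., 251.,   1.])]
plate side [array([469., 173.,   1.]), array([522.,  65.,   1.]), array([643., 103.,   1.])]
tall sleeve (array([ 623.51349141, -199.48056856,  173.4575215 ]), np.float64(4.202996965671822)) tall plate [array([ 475., -204.,    1.]), array([ 567., -234.,    1.]), array([ 596., -147.,    1.])] [array([ 556., -219.,    1.]), array([ 588., -138.,    1.])]
lid front (array([503.6412423 , 165.57282045, 146.77390704]), np.float64(15.567057358939115))
```

```bash
python3 - <<'E'
from h import *
S=dict(np.load('pics/scene0.npz'));D=dict(np.load('pics/side0.npz'))
print([onz(S,p,129).round() for p in((426,200),(415,230))],[onz(D,p,129).round() for p in((305,195),(330,211))])
for n,c,w in(('s',S,(298,150,450,310)),('d',D,(200,170,360,320))):
    im=c['image'][w[1]:w[3],w[0]:w[2],::-1]
    cv2.imwrite(f'pics/crop_{n}.png',cv2.resize(im,None,fx=2.6 if 1 else 1,fy=2.6,interpolation=cv2.INTER_CUBIC))
a=cv2.imread('pics/crop_s.png');b=cv2.imread('pics/crop_d.png');h=min(len(a),len(b));cv2.imwrite('pics/crops.png',cv2.hconcat([a[:h],b[:h]])[:, :820]);print(a.shape,b.shape)
E
python3 -c "
import cv2;i=cv2.imread('pics/crops.png');cv2.imwrite('pics/crops.png',i[:,:800])"
```

```text
[array([637., 233., 129.]), array([673., 143., 129.])] [array([646., 207., 129.]), array([669., 135., 129.])]
(416, 395, 3) (390, 416, 3)
```

View pics/crops.png

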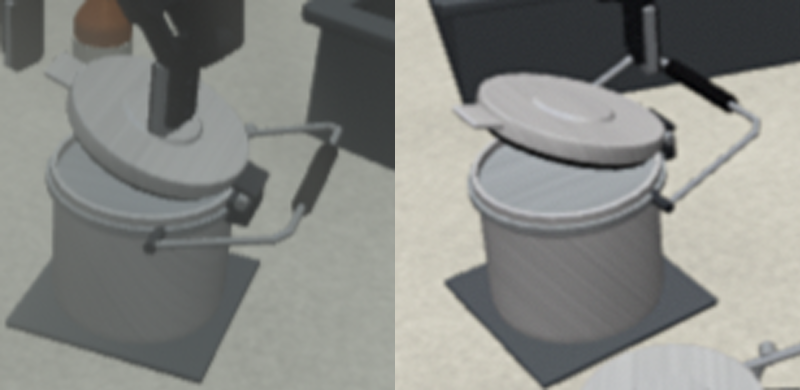

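The crops show the sleeve ends at scene (424,207) and (414,230) and side (305,195) and (330,209). The near pivot is at (357,243) and (303.5,247), and the lid's lip at (320,178) and (226,214).

```bash
python3 - <<'E'
from h import *
from cell import robot
S=dict(np.load('pics/scene0.npz'));D=dict(np.load('pics/side0.npz'))
for n,a,b in(('far',(424.2,206.9),(305,195)),('near',(414.2,230),(329.8,209.5)),('piv',(356.8,242.7),(303.5,247)),('lip',(320.3,177.7),(226,214))):
    print(n,*tri(S,a,D,b),onz(S,a,129).round(),onz(D,b,129).round(),onz(S,a,100).round(),onz(D,b,100).round())
s=[(298+x/2.6,150+y/2.6) for x,y in((8,323),(197,380),(259,263))]
d=[(200+(x-395)/2.6,170+y/2.6) for x,y in((446,284),(545,385),(717,299))]
print([onz(S,p,2).round() for p in s],[onz(D,p,2).round() for p in d])
E
```

```text
far [646.67849493 211.56345387 127.73788788] 2.0417218284947083 [647. 211. 129.] [646. 207. 129.] [625. 255. 100.] [661. 260. 100.]
near [671.45801602 142.92851639 127.82176205] 1.362472503836336 [672. 142. 129.] [671. 140. 129.] [652. 181. 100.] [687. 188. 100.]
piv [605.26577549  86.84058895  99.84718557] 1.7169323072688052 [628.  56. 129.] [594.  43. 129.] [605.  88. 100.] [605.  85. 100.]
lip [492.29194101 125.31030242 161.82441033] 4.305572669513176 [454. 167. 129.] [497. 189. 129.] [419. 207. 100.] [501. 241. 100.]
[array([513.,  55.,   2.]), array([641.,  98.,   2.]), array([599., 229.,   2.])] [array([467., 178.,   2.]), array([512.,  51.,   2.]), array([642.,  96.,   2.])]
```

The fit is consistent: centre about (555,140), canister turned 19.5°, sleeve at (659,177,129). First I'll press the lid, in small steps with force checks.

```bash
cat >> h.py <<'E'
th=np.deg2rad(19.7);b=np.array([np.cos(th),np.sin(th),0]);l=np.array([-b[1],b[0],0]);Z=np.array([0,0,1.])
C=np.array([555,140,0.]);P=C+30*b+100*Z
q0=Ro.from_matrix(np.c_[np.cross(-Z,b),-Z,b]).as_quat()
def tool(tilt): # tilt the finger direction toward +b (fingers swing back) by angle
    y=-Z*np.cos(tilt)+b*np.sin(tilt); z=b*np.cos(tilt)+Z*np.sin(tilt)
    return Ro.from_matrix(np.c_[np.cross(y,z),y,z]).as_quat()
E
python3 - <<'E'
from h import *
from cell import robot
A=C-45*b
robot.set_gripper(0,30)
robot.move_ptp(A+240*Z,q0)
robot.movel(A+202*Z,q0)
f0=robot.sense()['force']
z=202
for z in [190,180,172,165,160,156,153,151,149.5,148.5,147.5,146.8,146,145.3,144.6,144]:
    robot.movel(A+z*Z,q0,60); s=robot.sense();f=np.array(s['force'])-f0
    print(z,s['ee_pos'][2].__round__(1),f.round(1),round(s['time'],1))
    if f[2]>14: break
for n in('side',):
    c=robot.capture(n);cv2.imwrite(f'pics/{n}1.png',c['image'][100:340,130:450,::-1])
E
```

```text
190 189.9 [-0.8 -1.3 -0.5] 2.3
180 179.6 [-0.2 -0.  -0.2] 2.6
172 171.6 [-0.  -0.2  0. ] 2.9
165 164.6 [ 0.1 -0.3  0.5] 3.2
160 159.7 [-0.4 -0.6 -1. ] 3.5
156 155.8 [-0.8 -0.2 -0.4] 3.7
153 152.8 [-0.   0.2  0.1] 4.0
151 150.9 [-0.2  0.4 -0.4] 4.2
149.5 149.4 [ 0.8  1.  -0.7] 4.5
148.5 148.5 [-0.2 -0.3  0.4] 4.7
147.5 147.5 [ 0.4  0.6 -0.2] 5.0
146.8 146.8 [-1.2 -0.9  0.7] 5.2
146 145.9 [-0.5  0.   0.2] 5.5
145.3 145.3 [-0.8  0.2 -0.4] 5.7
144.6 144.5 [-0.5 -0.4  0.4] 6.0
144 143.9 [ 1.3 -0.3 -0.6] 6.2
```

View pics/side1.png

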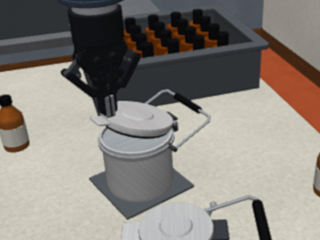

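The lid is still open and there is no force, with the fingers near its front edge at crop (108,112). I'll project the tip and enlarge the view.

```bash
python3 - <<'E'
from h import *
from cell import robot
s=robot.sense();print(s['ee_pos'],s['eef_rot'],q0,s['opening'],robot.tip_extent)
t=np.array(s['ee_pos'])-[0,0,robot.tip_extent]
o=[]
for n,w in(('scene',(280,130,440,310)),('side',(190,140,350,320))):
    c=robot.capture(n);print(n,px(c,[t,s['ee_pos'],C+125*Z,C-61*b+125*Z]).round())
    o.append(cv2.resize(c['image'][w[1]:w[3],w[0]:w[2],::-1],None,fx=2.5,fy=2.5,interpolation=cv2.INTER_CUBIC))
cv2.imwrite('pics/c2.png',cv2.hconcat(o))
E
```

```text
[512.6350471  124.84382614 143.95607409] [ 0.57818165 -0.4070914   0.40708047 -0.5781592 ] [ 0.57816418 -0.40709481  0.40709481 -0.57816418] 0.14897746155560795 22.0
scene [[329. 201.]
 [329. 190.]
 [354. 205.]
 [320. 198.]]
side [[242. 234.]
 [241. 223.]
 [265. 223.]
 [233. 236.]]
```

View pics/c2.png

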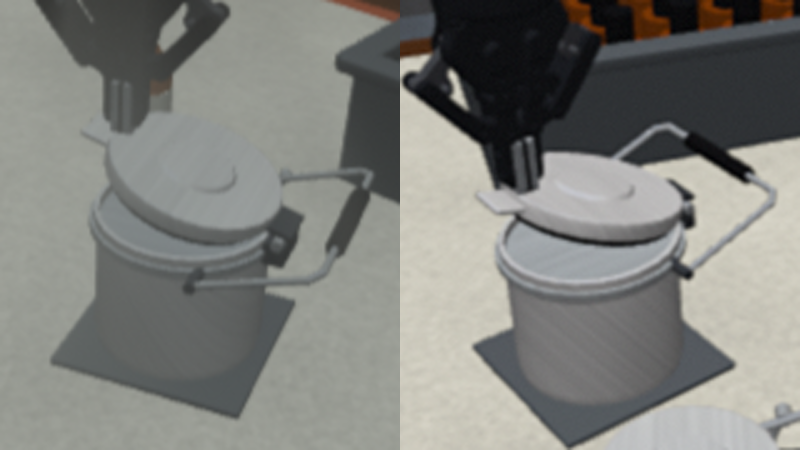

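The lid hides the fingertips, so they have gone down in front of the disc, or off its edge, rather than on top of it. I'll rise and look from above with the wrist camera.

```bash
python3 - <<'E'
from h import *
from cell import robot
s=robot.sense();p=np.array(s['ee_pos'])
robot.movel(p+[0,0,100],None,150)
o=[]
for n,w in(('scene',(280,130,440,310)),('wrist',None)):
    c=robot.capture(n);np.savez(f'pics/{n}3.npz',**c)
    print(n,px(c,[C+125*Z,C-61*b+125*Z,C-45*b+170*Z]).round())
    im=c['image'][:,:,::-1]
    o.append(cv2.resize(im[w[1]:w[3],w[0]:w[2]] if w else im,(320,360) if w else (480,360),interpolation=cv2.INTER_CUBIC))
cv2.imwrite('pics/c3.png',cv2.hconcat(o));print(robot.sense()['time'])
E
```

```text
scene [[354. 205.]
 [320. 198.]
 [330. 176.]]
wrist [[384. 232.]
 [297. 232.]
 [320. 250.]]
7.2667
```

View pics/c3.png

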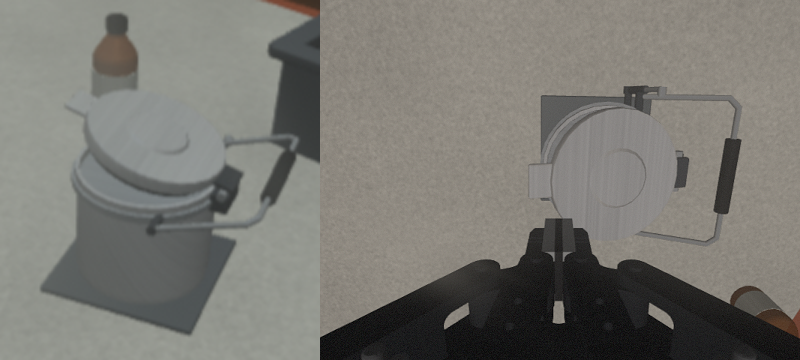

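The wrist view shows the knob at about (396,237) and the lid's front edge at about x=309, both where predicted. I'll check that the fingertip projection agrees with the pictures.

```bash
python3 - <<'E'
from h import *
from cell import robot
s=robot.sense();p=np.array(s['ee_pos']);print(p,s['joints'])
W=dict(np.load('pics/wrist3.npz'));c=robot.capture('side');S=robot.capture('scene')
for cc in(W,c,S): print(px(cc,[p,p-22*Z,p+40*Z]).round(1))
def dr(c,pts,w):
    im=c['image'][:,:,::-1].copy()
    for k,q in enumerate(px(c,pts)): cv2.circle(im,tuple(int(v) for v in q),1,[(0,0,255),(0,255,0)][k],-1)
    return cv2.resize(im[w[1]:w[3],w[0]:w[2]],(400,400))
cv2.imwrite('pics/c4.png',cv2.hconcat([dr(c,[p,p-22*Z],(170,100,330,260)),dr(S,[p,p-22*Z],(260,90,420,250))]))
E
```

```text
[512.05308147 124.74520525 242.91086095] [ 1.25659104e-01  3.28268653e-01  1.54460413e+00 -3.96053559e-05
  1.27065412e+00 -2.18177007e-01]
[[319.7 300.1]
 [319.5 281.2]
 [320.1 349.8]]
[[232.7 166.6]
 [234.4 179.8]
 [229.3 141.4]]
[[330.6 134.6]
 [330.2 147.6]
 [331.3 109.7]]
```

View pics/c4.png

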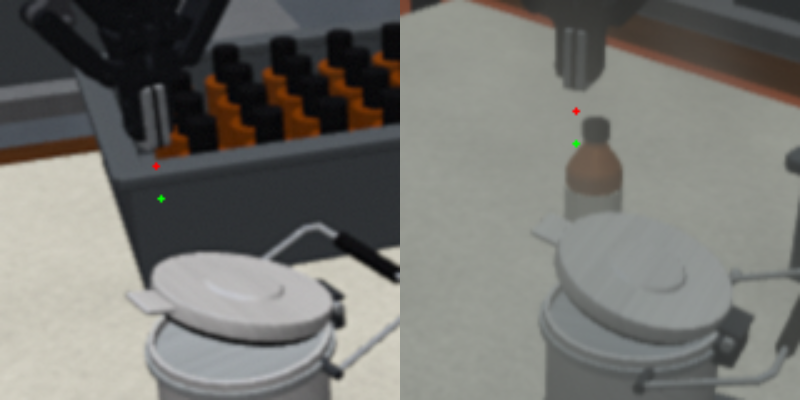

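In both views the real fingertips sit about 34 mm higher than the stated tip (triangulated below), so the reported TCP or tool length is off along the tool axis. I'll press further down under force control, and contact with the shut lid (z=125) will calibrate the offset.

```bash
python3 - <<'E'
from h import *
from cell import robot
S=dict(np.load('pics/scene3.npz'));D=robot.capture('side')
print('tip',tri(S,(329.6,125.2),D,(231.2,160)))
A=C-43*b
robot.movel(A+160*Z,q0,200)
f0=np.array(robot.sense()['force'])
for z in [150,144,138,132,126,121,118,116,115,114,113,112,111,110,109,108,107,106]:
    robot.movel(A+z*Z,q0,50); s=robot.sense();f=np.array(s['force'])-f0
    print(z,round(s['ee_pos'][2],1),f.round(1),round(s['time'],1))
    if f[2]>12: break
D=robot.capture('side');S=robot.capture('scene')
cv2.imwrite('pics/c5.png',cv2.hconcat([cv2.resize(D['image'][140:300,190:350,::-1],(400,400)),cv2.resize(S['image'][130:290,280:440,::-1],(400,400))]))
E
```

```text
tip (array([510.67587465, 122.83664445, 256.4940596 ]), np.float64(3.6663570003480572))
150 150.2 [-1.   0.4 -0.9] 8.3
144 143.7 [-1.7  0.5 -1. ] 8.6
138 137.6 [-0.8  1.  -0.9] 8.9
132 131.6 [-1.   0.4 -0.7] 9.1
126 125.7 [-1.   0.9 -0.8] 9.4
121 120.7 [-1.  -0.   0.6] 9.7
118 117.9 [-1.4  0.7 -0.6] 9.9
116 115.9 [-1.3  0.6 -1. ] 10.2
115 115.0 [-1.4 -0.1 -1.2] 10.4
114 114.0 [-0.7  0.4 -1.2] 10.7
113 113.0 [-0.8  1.6 -1.3] 10.9
112 111.9 [-0.8  1.  -1.9] 11.2
111 110.9 [-0.3  0.1 -1. ] 11.4
110 109.9 [-1.1  1.4 -0.8] 11.7
109 109.0 [-0.3 -0.3 -0.7] 11.9
108 108.4 [-3.1 -0.   8. ] 12.2
107 108.1 [-6.8 -0.6 22.9] 12.4
```

View pics/c5.png

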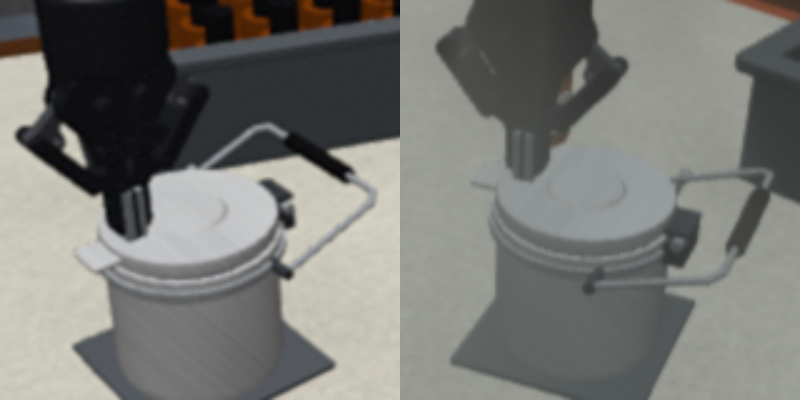

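The lid is shut: firm contact at reported z=108.5 puts the real tip 16.5 mm behind the reported TCP. Next I'll grip the sleeve using this offset.

```bash
cat >> h.py <<'E'
TIP=16.5  # real closed tip height above reported TCP (tool down)
def sl(a): # sleeve centre at bail angle a
    p=.35+a; return P+85*(np.cos(p)*b+np.sin(p)*Z)
E
python3 - <<'E'
from h import *
from cell import robot
p=np.array(robot.sense()['ee_pos'])
robot.movel(p+[0,0,70],None,200)
B=sl(0)+1.5*b;print('sleeve',B.round(1))
robot.movel([B[0],B[1],175],q0,250)
robot.set_gripper(30)
f0=np.array(robot.sense()['force'])
for z in(130,115,106,98):
    robot.movel([B[0],B[1],z],q0,90);s=robot.sense();f=np.array(s['force'])-f0;print(z,f.round(1))
    if np.linalg.norm(f)>8:break
else:
    robot.set_gripper(5,30)
s=robot.sense();print(s['opening'],(np.array(s['force'])-f0).round(1),s['ee_pos'],s['time'])
D=robot.capture('side');S=robot.capture('scene')
cv2.imwrite('pics/c6.png',cv2.hconcat([cv2.resize(D['image'][140:300,220:380,::-1],(400,400)),cv2.resize(S['image'][130:290,310:470,::-1],(400,400))]))
E
```

```text
sleeve [659.8 177.5 129.1]
130 [ 0.7 -0.3  0.4]
115 [-0.  -0.6  0. ]
106 [-1.   0.2 -0.2]
98 [ 0.9 -0.3  0.6]
11.503776739181 [-6.7 -4.   4.5] [658.68753209 177.14299407  98.05842202] 15.9333
```

View pics/c6.png

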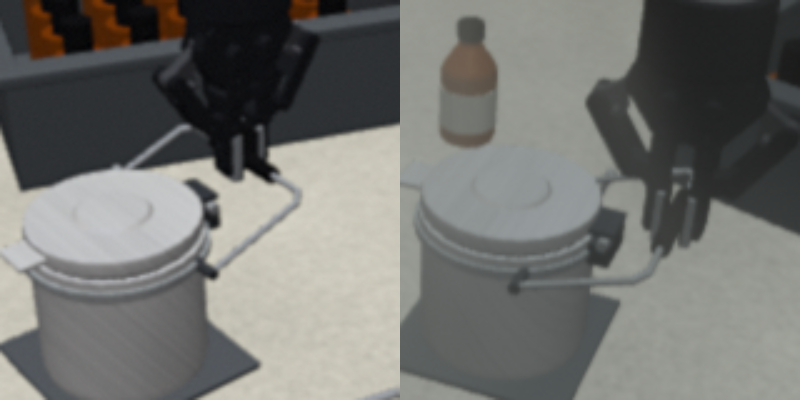

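The sleeve is held between the jaws (opening 11.5 mm). Now I'll follow the arc past dead centre, watching the forces.

```bash
python3 - <<'E'
from h import *
from cell import robot
s=robot.sense();off=np.array(s['ee_pos'])-sl(0);f0=np.array(s['force'])
for a in np.arange(.2,1.81,.2):
    robot.movel(sl(a)+off,q0,70);s=robot.sense();f=np.array(s['force'])
    print(round(a,2),f.round(1),round(s['opening'],1),round(s['time'],1))
    if np.linalg.norm(f)>35:break
D=robot.capture('side');S=robot.capture('scene')
cv2.imwrite('pics/c7.png',cv2.hconcat([cv2.resize(D['image'][100:300,180:380,::-1],(400,400)),cv2.resize(S['image'][90:290,270:470,::-1],(400,400))]))
E
```

```text
0.2 [ 1.1  3.  -0.4] 11.9 16.4
0.4 [5.1 6.1 1.8] 12.0 16.8
0.6 [6.7 9.  8.4] 11.7 17.2
0.8 [ 6.3  7.9 10.7] 11.5 17.6
1.0 [ 2.2  5.8 12.1] 11.8 18.0
1.2 [-0.2  6.1  8.9] 11.9 18.4
1.4 [-3.7  5.7  5.4] 11.7 18.8
1.6 [-4.5  5.4  6.8] 11.7 19.2
1.8 [-4.9  5.9  2.3] 11.5 19.6
```

View pics/c7.png

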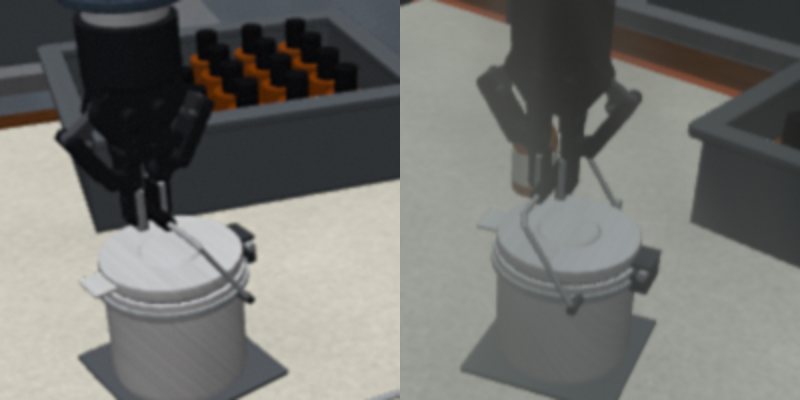

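The bail is past dead centre at about 1.8 rad. I'll release it, rise and look.

```bash
python3 - <<'E'
from h import *
from cell import robot
robot.set_gripper(45)
p=np.array(robot.sense()['ee_pos'])
robot.movel(p+[0,0,75],None,150)
robot.set_gripper(0)
D=robot.capture('side');S=robot.capture('scene')
for c in(D,S):print(px(c,[sl(1.8),sl(2.41)+35*l,sl(2.41)-35*l]).round())
cv2.imwrite('pics/c8.png',cv2.hconcat([cv2.resize(D['image'][100:300,180:380,::-1],(400,400)),cv2.resize(S['image'][90:290,270:470,::-1],(400,400))]))
print(robot.sense()['time'])
E
```

```text
[[254. 202.]
 [229. 222.]
 [250. 239.]]
[[346. 179.]
 [334. 187.]
 [319. 206.]]
21.3333
```

View pics/c8.png

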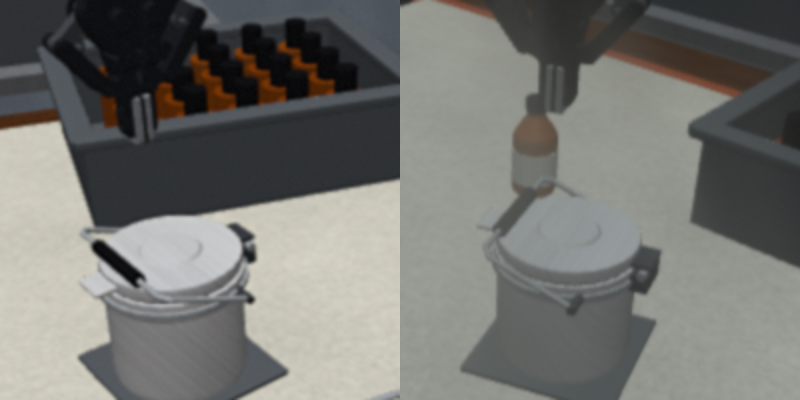

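The bail has snapped over: the sleeve lies on the lid front, at side crop (95,242)–(140,283) against a predicted (98,244)–(140,278). A gentle confirming press on it, then I'll retreat, check and hand in.

```bash
python3 - <<'E'
from h import *
from cell import robot
A=sl(2.41)*[1,1,0]
robot.movel(A+180*Z,q0,150);robot.movel(A+130*Z,q0,100)
f0=np.array(robot.sense()['force'])
for z in(126,124,122.5,121.5,120.5,119.5,118.5,117.5,116.5):
    robot.movel(A+z*Z,q0,50);s=robot.sense();f=np.array(s['force'])-f0;print(z,round(s['ee_pos'][2],1),f.round(1))
    if f[2]>10:break
robot.movel(A+230*Z,q0,150);robot.dwell(.5)
D=robot.capture('side');S=robot.capture('scene')
cv2.imwrite('pics/c9.png',cv2.hconcat([cv2.resize(D['image'][160:460,180:440,::-1],(400,460)),cv2.resize(S['image'][120:420,130:430,::-1],(400,460))]))
print(robot.sense()['time'])
E
```

```text
126 126.2 [-1.   0.6  0.3]
124 124.0 [ 0.3  0.5 -0.3]
122.5 122.4 [-1.1  0.5 -0.1]
121.5 121.5 [0.4 0.7 0.2]
120.5 121.0 [-3.2 -0.2 12.7]
25.1833
```

View pics/c9.png

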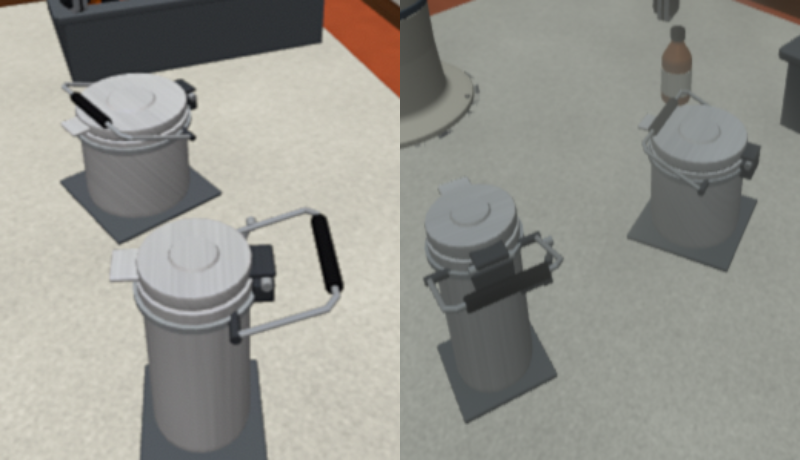

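The squat lid is shut and its bail clamped, with the sleeve at side crop (90,110). The tall bail is still thrown back and the arm is clear.

```bash
python3 -c "
from cell import robot
print(robot.finish_job())"
```

```text
the job is handed in; nothing more can be done
None
```

I pressed the squat canister's lid shut, then gripped its bail and swung it up past dead centre. I let go at about 1.8 rad and it snapped over onto the front of the lid. I handed the job in at about 25 s.

**Last checks:**
- **Bail:** a gentle 12.7 N press met the sleeve's top at about 137.5 mm, where a clamped sleeve should be. The final pictures show it lying across the front of the shut lid.
- **Tall canister:** its bail is still thrown back.
- **Forces:** the highest I read was about 23 N, at the fingertips while seating the lid.
- **Clearance:** the gripper was well above everything at hand-in.

**What failed or disagreed:** my first lid press stopped short of shutting the lid. The real fingertips sit about 38 mm further back than the stated tool data say (16.5 mm behind the reported TCP, where the data put them 22 mm ahead). The pictures showed a gap of about 34 mm. I took the final value from contact with the shut lid, and the sleeve contact later agreed with it.

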